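# Clamp a shaft endwise in a V-block fixture and keep the handle pressed

## Robot

A 7-joint arm with a two-finger parallel gripper is mounted at the origin on a cart in front of the work surface, level with it; the furniture and walls round the work are solid. World frame = base frame: x ahead of the robot, y to its left, z up, the work surface at z = 0. Lengths are in m, angles in rad, forces in N, time in s.
With the tool pointing down it reaches from about 0.4 to 0.875 m from the base axis. Payload 19.3 kg.
Tool frame: the origin (TCP) lies at the centre of the arm's flange, where the gripper is bolted on; the fingertips stand 173 mm ahead of it and the grasp point (between the pads) lies 155 mm ahead of it; z points along the fingers, y is the line along which they close (so a half turn about z gives the same grasp; the last joint's range is limited). The gripper opens to 85 mm and grips with 20 to 120 N. Pads are 22 mm wide; open, the fingers measure 114 mm over their backs; the gripper's body (76 mm by 85 mm) begins 54 mm behind the grasp point. The pads swing forward as they close: fully open they stand 13 mm farther back than shut.
Start: joints at [1.129, 0.521, -0.036, 1.599, 0.021, 1.021, -0.113], TCP at [0.227, -0.582, 0.405] pointing down, gripper open.
Joint ranges: [-2.91, 2.91], [-0.3, 2.13], [-1.5, 1.42], [0.17, 2.43], [-1.26, 4.41], [0.16, 1.93], [-2.52, 2.52]. Speed limits (rad/s): [1.89, 1.89, 2.39, 2.39, 3.01, 3.01, 3.01].

## Interface

Orientations are given as a unit quaternion [x, y, z, w].
In Python, from bench import arm gives the robot as it stands.
- The arm moves only by the tool jog_arm, never from a script. Its argument "moves" is a list of rows, each a list of 7 numbers: the opening, from 0 (shut) to 1 (fully open), then the shift along the world's x, y, z in fractions of the full range, 1 being 50 cm, then the turn, a rotation vector about the world's x, y, z in fractions of the full range, 1 being 360 degrees. In form: [[claw, dx, dy, dz, ax, ay, az], ...]. A call has 1 to 8 rows; each row is the pose to reach, as a shift and turn from the pose commanded when the call began; what a row does not reach only later rows make up. A row lasts 1/10 s, in which the tool goes at most 50 mm and 8.59 degrees, less where a joint would pass 70% of its speed; a pose out of reach is approached as far as the arm can. No shift or turn number may pass 1 either way. A call with a gripper value outside its range is refused whole. The fingers move at their own pace and stop on an object; "newtons" is the grip in N (left out, the last holds). Time passes only in rows, so rows that repeat a pose let the fingers close. It gives the time, the measured TCP pose, the force, the opening and the grip force at its end, in the units of the state.
- arm.sense(): the state, without advancing time (a new reading comes with each control period).
- arm.grab_frame(name): name is "side" or "top"; returns a dict with "pixels" (420x560x3 uint8, red, green, blue), "range_z" (420x560 float32, m along the optical axis (not along the pixel's ray), 0 where there is no reading), "intrinsics" (3x3 intrinsics, pixels), "extrinsics" (4x4, takes a point from camera to world coordinates). Camera axes: x right, y down, z forward; pixel columns grow to the right and rows downward; lengths in m; the calibration is good to about 2 mm. A picture is of the moment at which its call begins.
- arm.hand_in(): hands the job in; it is judged then, once.
Trained networks look in the newest picture that a camera, given by its name, has taken for a name from the list of things; names that differ only in an ending like _2 or _b are one class to them, and where a whole thing is asked for, a point or a joint stands for the part that bears it (a point fixed in the world has none). Each returns a list of dicts, best first, with "p" (0 to 1); they miss things now and then, are a little off and sometimes report something else, mostly with a low value. They report only what shows in the picture. A call takes as long as a camera call. They do not tell look-alikes from the thing itself.
- arm.search_frame(camera, name): "point" ([row, column] in pixels, amid what is visible of it).
- arm.masks_of(camera, name): "pixels" (420x560 bool, what is visible of it) and "point" ([row, column] in pixels, amid what is visible of it).
- arm.tip_of(camera, name): "point" ([row, column] in pixels: a listed point, or the origin of a listed thing).
The state is a dict: "t": time; "joint_positions": joint angles; "joint_velocities": joint speeds; "joint_efforts": joint torques, N m; "eef_pos": TCP position; "orientation": TCP orientation; "ft_force": force on the tool from outside, world axes, zero at the start; "moment": the same for the moment, N m; "finger_gap": opening from 0.0 (shut) to 1.0 (fully open); "finger_force": force on a finger pad.
Only numpy, scipy, OpenCV 4.12 (cv2) and the standard library are available. Lean on these libraries where they do the work, as an engineer would, in place of code of your own. Each camera call takes 0.05 s, during which the arm holds its last target. There are 200 camera calls.

## Task

Lay the loose steel shaft into the two V-blocks of the grey fixture so that it sits level in both, between the end stop and the rubber-tipped plunger, and let go of it while the clamp handle is still up. Then press the spring-loaded black handle down until it is level, which pushes the shaft home against the end stop, and finish while still holding the handle level: do not let it spring back. Leave the screw tin, chisel and punch where they are.

Things in the scene. Friction and masses are not known exactly. Their poses are not given: they have to be found in the camera images.
- shaft: loose plain bright-steel round shaft, 18 mm diameter, 200 mm long, 0.2 to 0.4 kg, a shallow groove near each end (both ends alike). Origin in its middle on its axis; its y axis runs along it. It starts lying on the surface (axis 9 mm up), roughly pointing away from the robot, right of the fixture. It can roll
- fixture: fixed fixture: grey base plate 80 x 280 x 10 mm with two dark steel V-blocks, an end stop (68 mm high) at its -y end and the clamp handle's pivot at its +y end (two cheeks 36 mm apart inside, y = 109 to 135 mm, 108 mm high). Origin on the work surface, under the middle of a shaft that is home; y runs along the fixture from the end stop to the handle, z up
- vee_axis (a point): where the middle of a shaft that is home lies: on the axis of a seated shaft, 50.7 mm up, midway between the 90 degree V-blocks (55 mm high, 56 wide, 24 thick along y, 96 mm free between them). Axes as the fixture's. The end stop's face is at y = -100 mm; with the handle up there is room for the shaft's middle from y = 0 to +13 mm (+6 is safe; farther out it lands on the pivot)
- pivot (a point): the handle's hinge axis (fixture y = +122 mm, 95.7 mm above the surface); the hinge is parallel to the fixture's x axis
- handle_grip (a point): middle of the top face of the black hand pad (30 mm wide, 60 mm long, 16 mm thick) at the end of the handle, 103 mm from the hinge. The handle reaches out from the pivot in the fixture's +y direction. Sprung up it slopes 34 degrees upward and this point is some 160 mm up; held level it is 103.7 mm up
- clamp_handle (a joint): angle by which the handle is pressed (rad): 0 = sprung up, 0.6 = level, 0.8 = bottom stop. A spring returns it. Pressed at the pad, it takes 2 N at first and about 11 N at level with the shaft clamped. Its short lower arm swings the plunger toward the end stop, pushing the shaft along the Vs
- end_plunger: round rubber-tipped sprung plunger, 17 mm in diameter, on the handle's lower arm, 45 mm below the hinge; it gives way up to 12 mm. Origin at the middle of its face. At handle level its face meets a shaft that is home and is pressed in by 5 mm
- screw_tin: bystander: round open tin, 64 mm across, 43 mm high, origin under its middle
- chisel: bystander: flat dull cold chisel 30 x 160 x 22 mm, origin under its middle, y along it
- punch: bystander: tapered dull punch, 13 mm thick, 140 mm long, origin under its middle, y along it
There are look-alikes about, which are no part of the job. What is shaped like the shaft but purple is not meant.

How it is judged:
By the outcome, as a careful person would: the job done as asked, in the order asked, and still so for the second after the job is handed in, while the arm keeps its last pose, push and grip.
It also fails if it takes over 48 s, if anything falls off the work surface, if the arm or the gripper's body presses on something with over 40 N, if the wrist force passes 120 N, or if a joint passes its speed limit or range.

## Working session

There is one attempt and no reset: what is moved stays moved. The work goes in short steps, Python scripts to look and compute and a tool call to move; the robot and the scene stay as the last step left them, time stands still between calls to the robot, and variables do not carry over. Pictures are saved under pics/ and viewed, at most 10 in all, crops included, and the job is handed in when it is done.

Besides the shell and the picture viewer there is one more tool, called as name([rows], argument=value, ...), one row to a line, values as JSON. jog_arm: Moves the arm, as the interface text tells. Its arguments: {"type":"object","properties":{"moves":{"type":"array"},"newtons":{"type":"number"}},"required":["moves"]}

```bash
mkdir -p pics
cat > h.py <<'E'
import numpy as np, cv2
from bench import arm
def pt(f,r,c,z=None):
    K=np.array(f["intrinsics"]);T=np.array(f["extrinsics"]);d=f["range_z"][int(round(r)),int(round(c))]
    ray=np.array([(c-K[0,2])/K[0,0],(r-K[1,2])/K[1,1],1.])
    if z is not None: d=(z-T[2,3])/(T[:3,:3]@ray)[2]
    return (T@np.append(ray*d,1))[:3]
def cloud(f):
    K=np.array(f["intrinsics"]);T=np.array(f["extrinsics"]);d=f["range_z"]
    r,c=np.mgrid[:420,:560]
    P=np.stack([(c-K[0,2])/K[0,0]*d,(r-K[1,2])/K[1,1]*d,d],-1)
    return P@T[:3,:3].T+T[:3,3]
def save(f,n,box=None,s=1):
    im=f["pixels"][...,::-1]
    if box: im=im[box[0]:box[1],box[2]:box[3]]
    cv2.imwrite("pics/"+n,cv2.resize(im,None,fx=s,fy=s,interpolation=cv2.INTER_CUBIC))
E
python3 - <<'E'
from h import *
np.set_printoptions(precision=4,suppress=True)
for cam in["top","side"]:
    f=arm.grab_frame(cam);save(f,cam+"0.png",s=1.4);print(cam,f["extrinsics"])
    for n in["shaft","fixture","vee_axis","pivot","handle_grip","end_plunger","screw_tin","chisel","punch"]:
        for fn in (arm.tip_of,arm.search_frame):
            for q in fn(cam,n)[:4]:
                r,c=q["point"]
                print(n,fn.__name__,round(q["p"],2),np.round([r,c]),pt(f,r,c))
print(arm.sense())
E
```

```text
top [[ 0.0014 -0.9892  0.1462  0.3756]
 [-0.9996  0.0029  0.0293 -0.0009]
 [-0.0295 -0.1462 -0.9888  1.1901]
 [ 0.      0.      0.      1.    ]]
shaft call 0.98 [274. 392.] [ 0.3771 -0.2787  0.0212]
shaft call 0.75 [210. 386.] [ 0.5511 -0.2701  0.0174]
shaft call 0.79 [211. 388.] [ 0.5499 -0.2764  0.0173]
shaft call 0.69 [270. 391.] [ 0.3898 -0.2776  0.0198]
shaft call 0.62 [159. 338.] [ 0.6994 -0.1433  0.011 ]
fixture call 0.91 [197. 273.] [0.5895 0.0418 0.017 ]
fixture call 0.68 [193. 262.] [0.6033 0.0726 0.0108]
vee_axis call 0.6 [198. 270.] [0.5882 0.0499 0.0088]
vee_axis call 0.57 [195. 260.] [0.5958 0.0786 0.0084]
pivot call 0.83 [186. 226.] [0.6028 0.1602 0.1041]
pivot call 0.77 [194. 262.] [0.6003 0.0726 0.0116]
handle_grip call 0.53 [186. 226.] [0.6028 0.1599 0.1041]
handle_grip call 0.24 [272. 244.] [0.3841 0.1196 0.0173]
handle_grip call 0.56 [181. 197.] [0.606  0.2264 0.1504]
screw_tin call 0.72 [273. 318.] [ 0.3805 -0.0805  0.0163]
screw_tin call 0.81 [270. 322.] [ 0.3871 -0.0947  0.0019]
chisel call 0.85 [271. 246.] [0.3856 0.1119 0.0214]
chisel call 0.28 [198. 278.] [0
[... 1431 characters left out ...]
4 [216. 335.] [ 0.3852 -0.114   0.0045]
punch call 0.44 [198. 225.] [ 0.7034 -0.1406  0.0115]
punch call 0.62 [199. 225.] [ 0.7008 -0.1344  0.0129]
{'t': 1.9, 'joint_positions': array([ 1.1289,  0.5214, -0.0363,  1.5995,  0.0212,  1.0211, -0.1128]), 'joint_velocities': array([ 0.0003,  0.0023, -0.0014,  0.0014, -0.0003, -0.0014, -0.0012]), 'joint_efforts': array([ -0.    , -92.6836,   1.9783, -37.0248,   0.0181,   0.0019,
         0.0001]), 'eef_pos': array([ 0.227 , -0.5823,  0.4047]), 'orientation': array([ 0.9828,  0.1848,  0.    , -0.    ]), 'ft_force': array([-0.2093,  0.4106, -0.3841]), 'moment': array([ 0.0135, -0.0116, -0.029 ]), 'finger_force': 0.0, 'finger_gap': 0.9989900521702856}
```

View pics/top0.png

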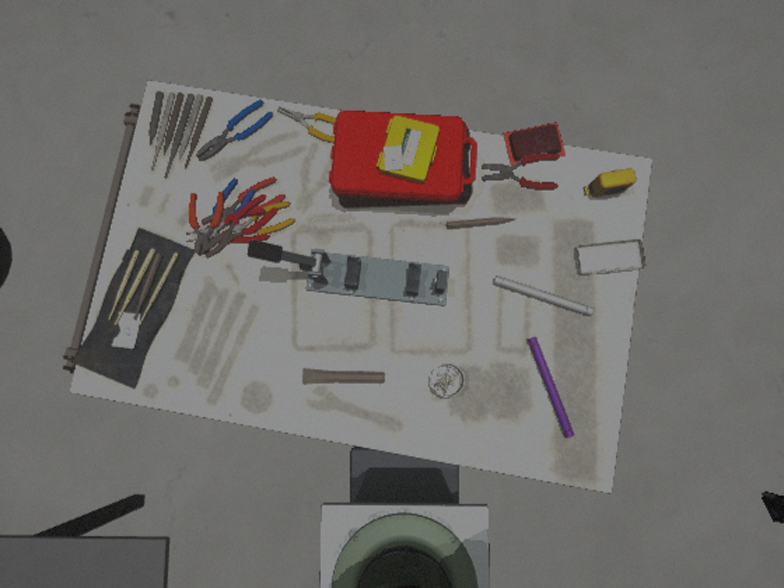

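View pics/side0.png

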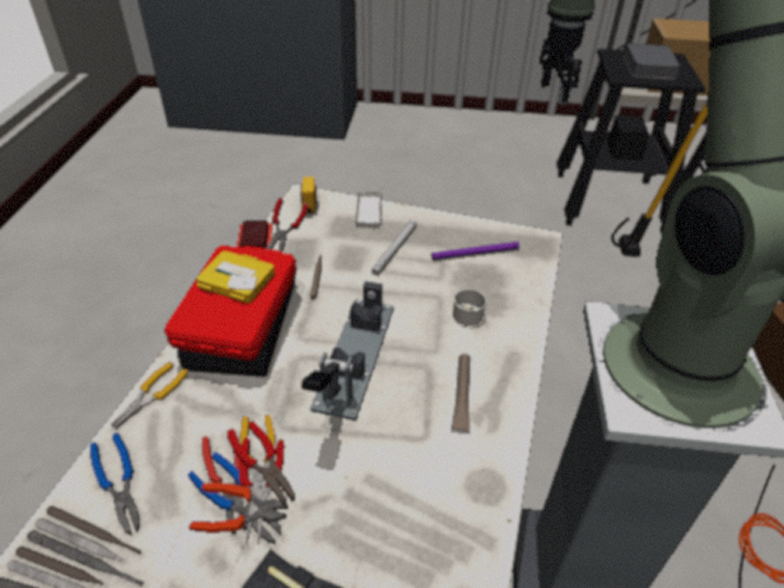

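Run:
```python
from h import *
np.set_printoptions(precision=4,suppress=True)
f=arm.grab_frame("top");g=arm.grab_frame("side")
a=cv2.resize(f["pixels"][170:240,160:440][...,::-1],None,fx=2.8,fy=2.8,interpolation=cv2.INTER_CUBIC)
b=cv2.resize(g["pixels"][145:305,200:310][...,::-1],None,fx=2.4,fy=2.4,interpolation=cv2.INTER_CUBIC)
H=np.zeros((a.shape[0]+b.shape[0],a.shape[1],3),np.uint8);H[:a.shape[0]]=a;H[a.shape[0]:,:b.shape[1]]=b
cv2.imwrite("pics/crop.png",H)
for cam,F in(("top",f),("side",g)):
    P=cloud(F);np.save(cam+"P.npy",P);np.save(cam+"I.npy",F["pixels"])
    for q in arm.masks_of(cam,"shaft"):
        m=q["pixels"];X=P[m];X=X[(X[:,2]>.004)&(X[:,2]<.04)]
        c,(d,),=cv2.PCACompute(X[:,:2].astype(np.float32),None,maxComponents=1)
        t=(X[:,:2]-c)@d; mid=c[0]+d*(t.max()+t.min())/2
        print(cam,"shaft",q["p"],q["point"],m.sum(),mid,np.degrees(np.arctan2(d[1],d[0])),np.ptp(t),np.percentile(X[:,2],[10,50,90]),F["pixels"][m].mean(0))
    for q in arm.masks_of(cam,"fixture")[:1]:
        X=P[q["pixels"]]
        for lo,hi in((.005,.016),(.04,.06),(.06,.075),(.085,.12),(.12,.2)):
            Y=X[(X[:,2]>lo)&(X[:,2]<hi)];
            if len(Y)>5: print(cam,lo,len(Y),cv2.minAreaRect(Y[:,:2].astype(np.float32)),np.median(Y,0))
```

```text
top shaft 0.7 [273.2, 392.4] 575 [ 0.373  -0.2822] 19.472273 0.19923732134031813 [0.012  0.0167 0.0202] [ 87.7304  61.4835 103.6313]
top shaft 0.56 [211.4, 386.5] 528 [ 0.5489 -0.2762] 71.07087 0.19613372270761092 [0.0118 0.0166 0.02  ] [117.5777 118.1742 117.1231]
top 0.005 1992 ((0.5874831080436707, 0.05146118998527527), (0.27975261211395264, 0.08066148310899734), 83.51200103759766) [0.5823 0.0438 0.0103]
top 0.04 399 ((0.5871320962905884, 0.05090218782424927), (0.2642291486263275, 0.05607549101114273), 83.327392578125) [0.5845 0.0838 0.0521]
top 0.06 128 ((0.588403582572937, 0.058550044894218445), (0.2814658582210541, 0.04329510033130646), 84.82547760009766) [ 0.5765 -0.0696  0.0681]
top 0.085 211 ((0.6003965735435486, 0.1727544069290161), (0.0501570887863636, 0.051163122057914734), 82.52783966064453) [0.6001 0.1628 0.1053]
top 0.12 388 ((0.6081414818763733, 0.22636035084724426), (0.09177602082490921, 0.030230607837438583), 83.49369812011719) [0.6072 0.2361 0.1558]
side shaft 0.81 [169.8, 285.2] 179 [ 0.5495 -0.2714] 70.990364 0.19540053059014376 [0.0105 0.0155 0.0184] [150.067  1
[... 174 characters left out ...]
101863861084, 0.05291064828634262), (0.2829282581806183, 0.08046381175518036), 83.47230529785156) [0.5789 0.059  0.0097]
side 0.04 492 ((0.5883523225784302, 0.06443196535110474), (0.2752465009689331, 0.054792191833257675), 83.61986541748047) [ 0.5803 -0.005   0.0504]
side 0.06 172 ((0.5852441787719727, 0.062021464109420776), (0.2806498408317566, 0.03478449583053589), 84.98819732666016) [0.5875 0.1758 0.0666]
side 0.085 212 ((0.6009514927864075, 0.16564026474952698), (0.04982250556349754, 0.049078695476055145), 50.23019790649414) [0.5955 0.169  0.1031]
side 0.12 280 ((0.6062708497047424, 0.2309061586856842), (0.0863257497549057, 0.028708651661872864), 80.15603637695312) [0.6063 0.2525 0.1653]
```

View pics/crop.png

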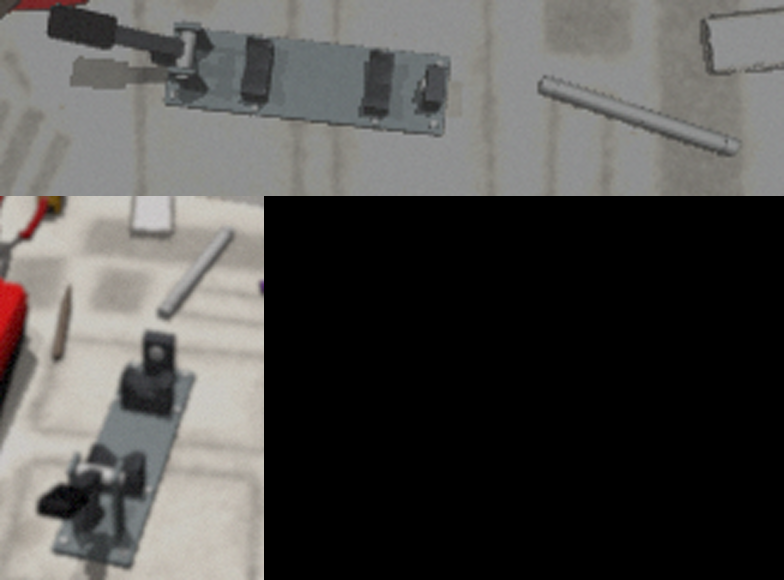

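Run:
```python
from h import *
np.set_printoptions(precision=4,suppress=True)
th=np.radians(83.5);u=np.array([np.cos(th),np.sin(th)]);v=np.array([u[1],-u[0]]);C=np.array([.5878,.052])
for cam in("top","side"):
    P=np.load(cam+"P.npy").reshape(-1,3);L=np.c_[(P[:,:2]-C)@v,(P[:,:2]-C)@u,P[:,2]]
    L=L[(abs(L[:,0])<.045)&(abs(L[:,1])<.25)]
    print(cam,"plate y",np.percentile(L[(L[:,2]>.007)&(L[:,2]<.0125)][:,1],[.5,99.5]), "plate x",np.percentile(L[(L[:,2]>.007)&(L[:,2]<.0125)][:,0],[.5,99.5]))
    Q=L[(L[:,2]>.036)&(abs(L[:,0])<.032)]
    h,e=np.histogram(Q[:,1],np.arange(-.15,.25,.004))
    for i in np.where(h>2)[0]:
        w=Q[(Q[:,1]>=e[i])&(Q[:,1]<e[i+1])]; print(round(e[i],3),h[i],"x",w[:,0].min().round(3),w[:,0].max().round(3),"z",w[:,2].min().round(3),w[:,2].max().round(3))
```

```text
top plate y [-0.1403  0.1375] plate x [-0.0402  0.0393]
-0.134 22 x -0.019 0.015 z 0.043 0.072
-0.13 23 x -0.018 0.018 z 0.038 0.072
-0.126 22 x -0.019 0.016 z 0.053 0.072
-0.122 23 x -0.019 0.017 z 0.051 0.073
-0.118 17 x -0.018 0.013 z 0.045 0.07
-0.114 4 x -0.007 0.002 z 0.055 0.059
-0.086 21 x -0.028 0.026 z 0.038 0.056
-0.082 30 x -0.029 0.026 z 0.038 0.058
-0.078 33 x -0.028 0.025 z 0.04 0.058
-0.074 30 x -0.028 0.025 z 0.039 0.058
-0.07 35 x -0.029 0.027 z 0.037 0.058
-0.066 31 x -0.028 0.027 z 0.037 0.06
-0.062 12 x -0.028 0.027 z 0.039 0.059
0.034 32 x -0.028 0.027 z 0.037 0.057
0.038 32 x -0.028 0.027 z 0.04 0.059
0.042 28 x -0.028 0.027 z 0.037 0.057
0.046 35 x -0.028 0.026 z 0.038 0.061
0.05 25 x -0.028 0.025 z 0.037 0.058
0.054 35 x -0.028 0.027 z 0.036 0.058
0.058 9 x -0.028 0.027 z 0.039 0.056
0.094 21 x -0.024 0.023 z 0.048 0.111
0.098 26 x -0.024 0.021 z 0.036 0.111
0.102 45 x -0.027 0.024 z 0.044 0.112
0.106 34 x -0.027 0.024 z 0.044 0.108
0.11 38 x -0.027 0.024 z 0.046 0.11
0.114 25 x -0.024 0.023 z 0.04 0.111
0.118 28 x -0.024 0.023 z 0.04 0.113
0.122 15 x -0.007 
[... 2230 characters left out ...]
.146 29 x -0.008 0.008 z 0.056 0.13
0.15 9 x -0.007 0.007 z 0.059 0.132
0.154 4 x -0.007 0.001 z 0.13 0.135
0.158 5 x -0.007 0.006 z 0.137 0.139
0.166 3 x -0.01 0.014 z 0.144 0.145
0.17 8 x -0.013 0.01 z 0.145 0.149
0.174 16 x -0.015 0.013 z 0.136 0.151
0.178 11 x -0.014 0.007 z 0.14 0.155
0.182 12 x -0.014 0.012 z 0.14 0.156
0.186 15 x -0.014 0.012 z 0.141 0.16
0.19 13 x -0.014 0.014 z 0.157 0.162
0.194 14 x -0.015 0.01 z 0.147 0.165
0.198 14 x -0.014 0.013 z 0.149 0.169
0.202 11 x -0.014 0.013 z 0.151 0.17
0.206 18 x -0.014 0.015 z 0.158 0.174
0.21 19 x -0.014 0.012 z 0.162 0.176
0.214 44 x -0.014 0.015 z 0.164 0.179
0.218 52 x -0.013 0.013 z 0.162 0.176
0.222 8 x -0.007 0.011 z 0.164 0.17
```

The overview shows three shaft-like things in the top camera: the purple rod at (274,392), the bright-steel rod at (211,388) and the tapered punch at (159,340). The crop confirms (211,388) is plain grey with grooved ends, so that is the shaft. The fixture's handle is up, pointing +y.

Careful with the scale: shifts go in shares of 50 cm and turns go in shares of 360 degrees. That gives: 32.2 cm is 0.644, 30.8 cm is 0.616, 49.7 degrees is 0.1381.

jog_arm([
  [1,0.644,0.616,-0.24,0,0,0.1381],
  [1,0.644,0.616,-0.24,0,0,0.1381],
  [1,0.644,0.616,-0.24,0,0,0.1381],
  [1,0.644,0.616,-0.24,0,0,0.1381],
  [1,0.644,0.616,-0.24,0,0,0.1381],
  [1,0.644,0.616,-0.24,0,0,0.1381],
  [1,0.644,0.616,-0.24,0,0,0.1381],
  [1,0.644,0.616,-0.24,0,0,0.1381],
], newtons=40)

```text
t: 3.0
eef_pos: [0.5072, -0.314, 0.3003]
orientation: [0.814, 0.581, 0.0, 0.0]
ft_force: [0.7, -0.8, 0.3]
finger_gap: 1.002
finger_force: 0.0
```

jog_arm([
  [1,0,0,0,0,0,0],
  [1,0,0,0,0,0,0],
  [1,0,0,0,0,0,0],
])

```text
t: 3.3
eef_pos: [0.5056, -0.3162, 0.3008]
orientation: [0.814, 0.58, -0.0, 0.0]
ft_force: [-0.2, -0.6, -0.5]
finger_gap: 1.001
finger_force: 0.0
```

To row units: -12.3 cm is -0.246, -11.5 cm is -0.23.

jog_arm([
  [1,0.086,0.084,0,0,0,0],
  [1,0.086,0.084,-0.04,0,0,0],
  [1,0.086,0.084,-0.1,0,0,0],
  [1,0.086,0.084,-0.16,0,0,0],
  [1,0.086,0.084,-0.2,0,0,0],
  [1,0.086,0.084,-0.23,0,0,0],
  [1,0.086,0.084,-0.246,0,0,0],
  [1,0.086,0.084,-0.246,0,0,0],
])

```text
t: 4.1
eef_pos: [0.5488, -0.2738, 0.1773]
orientation: [0.814, 0.58, -0.0, -0.0]
ft_force: [-0.5, -0.0, -0.4]
finger_gap: 1.002
finger_force: 0.0
```

jog_arm([
  [0,0,0,0,0,0,0],
  [0,0,0,0,0,0,0],
  [0,0,0,0,0,0,0],
  [0,0,0,0,0,0,0],
  [0,0,0,0,0,0,0],
  [0,0,0,0,0,0,0],
  [0,0,0,0,0,0,0],
], newtons=40)

```text
t: 4.8
eef_pos: [0.5494, -0.2734, 0.1782]
orientation: [0.814, 0.581, 0.0, 0.0]
ft_force: [-0.3, 0.7, 6.0]
finger_gap: 0.192
finger_force: 38.9
```

To row units: 16 cm is 0.32, 12 cm is 0.24, 12.5 degrees is 0.0347.

jog_arm([
  [0,0,0,0.04,0,0,0],
  [0,0,0,0.12,0,0,0],
  [0,0,0,0.2,0,0,0],
  [0,0,0,0.24,0,0,0],
  [0,0.02,0.08,0.24,0,0,0.0167],
  [0,0.03,0.16,0.24,0,0,0.0347],
  [0,0.04,0.24,0.24,0,0,0.0347],
  [0,0.05,0.32,0.24,0,0,0.0347],
])

```text
t: 5.6
eef_pos: [0.5739, -0.112, 0.2975]
orientation: [0.746, 0.666, -0.0, -0.0]
ft_force: [0.7, -0.1, -4.6]
finger_gap: 0.187
finger_force: 40.1
```

To row units: 15.8 cm is 0.316, 14.5 cm is 0.29.

jog_arm([
  [0,0.006,0.08,0,0,0,0],
  [0,0.012,0.16,0,0,0,0],
  [0,0.02,0.24,0,0,0,0],
  [0,0.024,0.29,0,0,0,0],
  [0,0.024,0.316,0,0,0,0],
  [0,0.024,0.316,0,0,0,0],
  [0,0.024,0.316,0,0,0,0],
])

```text
t: 6.3
eef_pos: [0.586, 0.0437, 0.2975]
orientation: [0.746, 0.666, -0.0, 0.0]
ft_force: [0.2, -1.5, -3.8]
finger_gap: 0.19
finger_force: 40.1
```

```bash
cat > m.py <<'E'
from h import *
np.set_printoptions(precision=4,suppress=True)
import sys
th=np.radians(83.5);u=np.array([np.cos(th),np.sin(th)]);v=np.array([u[1],-u[0]]);O=np.array([.5857,.0392])
ims=[]
for cam in("top","side"):
    F=arm.grab_frame(cam);P=cloud(F)
    ims.append(cv2.resize(F["pixels"][150:300,180:330][...,::-1],None,fx=2.6,fy=2.6,interpolation=cv2.INTER_CUBIC))
    for q in arm.masks_of(cam,"shaft"):
        m=q["pixels"];X=P[m];L=np.c_[(X[:,:2]-O)@v,(X[:,:2]-O)@u,X[:,2]]
        if abs(np.median(L[:,0]))>.1: continue
        print(cam,round(q["p"],2),len(L))
        for lo in np.arange(-.12,.13,.01):
            w=L[(L[:,1]>=lo)&(L[:,1]<lo+.01)]
            if len(w)>1:print(round(lo,2),len(w),np.median(w[:,0]).round(4),w[:,1].min().round(4),w[:,1].max().round(4),w[:,2].max().round(4))
cv2.imwrite("pics/"+sys.argv[1],np.hstack(ims))
s=arm.sense();p=s["eef_pos"][:2]-O;print(s["t"],s["eef_pos"],s["orientation"],"local",p@v,p@u)
E
python3 m.py a.png
```

```text
side 0.88 335
-0.09 3 -0.0055 -0.0887 -0.0803 0.1318
-0.08 9 -0.008 -0.0781 -0.0705 0.1356
-0.07 5 0.0511 -0.0697 -0.0607 0.1346
-0.05 4 0.023 -0.0484 -0.043 0.0313
-0.04 4 0.0253 -0.038 -0.031 0.1338
-0.03 4 0.0037 -0.0283 -0.0207 0.1373
-0.02 11 0.0035 -0.0184 -0.0103 0.188
-0.01 13 0.0007 -0.0084 -0.0002 0.1822
-0.0 17 0.0007 0.0006 0.0098 0.1404
0.01 23 -0.0039 0.0113 0.0199 0.1379
0.02 22 -0.0025 0.0205 0.0298 0.1386
0.03 23 -0.0016 0.0301 0.0399 0.1394
0.04 26 -0.0038 0.0401 0.0499 0.1394
0.05 24 -0.0021 0.0501 0.0598 0.1393
0.06 24 -0.0038 0.0608 0.0698 0.1374
0.07 28 -0.0015 0.0702 0.0799 0.1379
0.08 27 -0.004 0.0807 0.0897 0.1384
0.09 25 -0.0035 0.0912 0.1 0.1384
0.1 38 -0.001 0.1001 0.1041 0.1367
6.5 [0.5862 0.0434 0.2976] [ 0.7466  0.6652 -0.0002  0.0001] local -2.3072365708603387e-05 0.0042392624961240495
```

View pics/a.png

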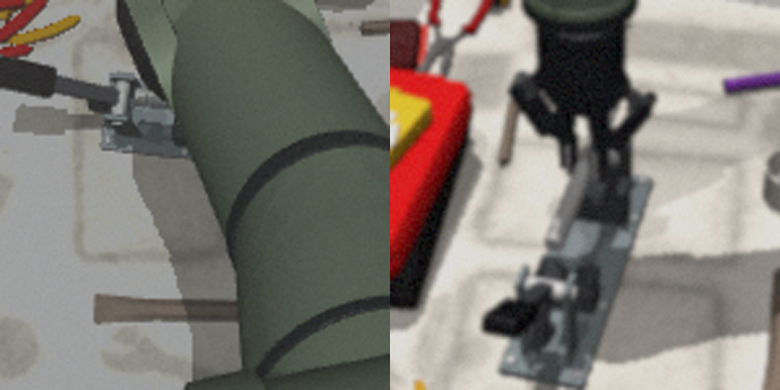

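To row units: -7.5 cm is -0.15, -7.4 cm is -0.148.

jog_arm([
  [0,0,0.002,-0.06,0,0,0],
  [0,0,0.002,-0.11,0,0,0],
  [0,0,0.002,-0.136,0,0,0],
  [0,0,0.002,-0.146,0,0,0],
  [0,0,0.002,-0.148,0,0,0],
  [0,0,0.002,-0.15,0,0,0],
  [0,0,0.002,-0.15,0,0,0],
])

```text
t: 7.2
eef_pos: [0.5864, 0.0457, 0.2235]
orientation: [0.746, 0.666, 0.0, 0.0]
ft_force: [1.2, -0.8, -3.1]
finger_gap: 0.191
finger_force: 40.0
```

To row units: -0.1 cm is -0.002.

jog_arm([
  [0,0,0,-0.002,0,0,0],
  [0,0,0,-0.002,0,0,0],
  [0,0,0,-0.002,0,0,0],
])

```text
t: 7.5
eef_pos: [0.5862, 0.0456, 0.2219]
orientation: [0.746, 0.666, 0.0, 0.0]
ft_force: [0.4, 0.1, -3.2]
finger_gap: 0.194
finger_force: 40.0
```

To row units: -0.1 cm is -0.002.

jog_arm([
  [0,0,0,-0.002,0,0,0],
  [0,0,0,-0.002,0,0,0],
  [0,0,0,-0.002,0,0,0],
])

```text
t: 7.8
eef_pos: [0.5865, 0.0456, 0.221]
orientation: [0.746, 0.666, 0.0, 0.0]
ft_force: [3.0, -1.5, 2.8]
finger_gap: 0.184
finger_force: 40.7
```

To row units: -0.1 cm is -0.002.

jog_arm([
  [0,0,0,-0.002,0,0,0],
  [0,0,0,-0.002,0,0,0],
  [0,0,0,-0.002,0,0,0],
])

```text
t: 8.1
eef_pos: [0.5869, 0.0456, 0.2204]
orientation: [0.746, 0.666, 0.001, 0.001]
ft_force: [4.3, -1.2, 7.9]
finger_gap: 0.194
finger_force: 41.4
```

To row units: 0.1 cm is 0.002, -0.05 cm is -0.001.

jog_arm([
  [0,0.002,0,0,0,0,0],
  [0,0.002,0,-0.001,0,0,0],
  [0,0.002,0,-0.001,0,0,0],
])

```text
t: 8.4
eef_pos: [0.5876, 0.0457, 0.2198]
orientation: [0.746, 0.666, 0.001, 0.0]
ft_force: [1.4, -0.5, 11.4]
finger_gap: 0.19
finger_force: 41.6
```

To row units: 14 cm is 0.28, 10 cm is 0.2.

jog_arm([
  [0.5,0,0,0,0,0,0],
  [0.6,0,0,0,0,0,0],
  [0.6,0,0,0,0,0,0],
  [0.6,0,0,0,0,0,0],
  [0.6,0,0,0.04,0,0,0],
  [0.6,0,0,0.12,0,0,0],
  [0.6,0,0,0.2,0,0,0],
  [0.6,0,0,0.28,0,0,0],
])

```text
t: 9.2
eef_pos: [0.5868, 0.0457, 0.3606]
orientation: [0.746, 0.666, -0.0, -0.0]
ft_force: [-0.2, -0.2, 0.1]
finger_gap: 0.595
finger_force: 0.0
```

```bash
python3 m.py b.png
```

```text
side 0.73 386
-0.11 2 0.0093 -0.1046 -0.1027 0.028
-0.1 3 -0.0023 -0.0921 -0.0901 0.0586
-0.09 22 0.0003 -0.0893 -0.0802 0.0625
-0.08 13 -0.0019 -0.0783 -0.0707 0.0598
-0.07 22 -0.0015 -0.0693 -0.0603 0.06
-0.06 26 0.0003 -0.0599 -0.0502 0.0603
-0.05 25 -0.0019 -0.0492 -0.041 0.0604
-0.04 18 -0.0006 -0.04 -0.0314 0.0603
-0.03 21 0.0001 -0.03 -0.0216 0.0607
-0.02 25 -0.0008 -0.019 -0.0106 0.06
-0.01 17 -0.0036 -0.0083 -0.0006 0.06
-0.0 18 0.0007 0.0005 0.0089 0.0613
0.01 26 -0.0006 0.0102 0.0199 0.0612
0.02 20 -0.0016 0.0202 0.0298 0.0602
0.03 24 -0.0009 0.0309 0.0394 0.0618
0.04 22 -0.0002 0.0407 0.05 0.0612
0.05 25 -0.0017 0.0503 0.06 0.0608
0.06 20 0.0018 0.0605 0.0696 0.0612
0.07 14 0.002 0.0706 0.0795 0.0613
0.1 16 -0.0014 0.104 0.1073 0.0598
0.11 4 -0.0146 0.1129 0.1199 0.107
9.4 [0.5871 0.0456 0.3599] [0.7461 0.6658 0.0005 0.0005] local 0.0006723624448169047 0.006518723084010039
```

View pics/b.png

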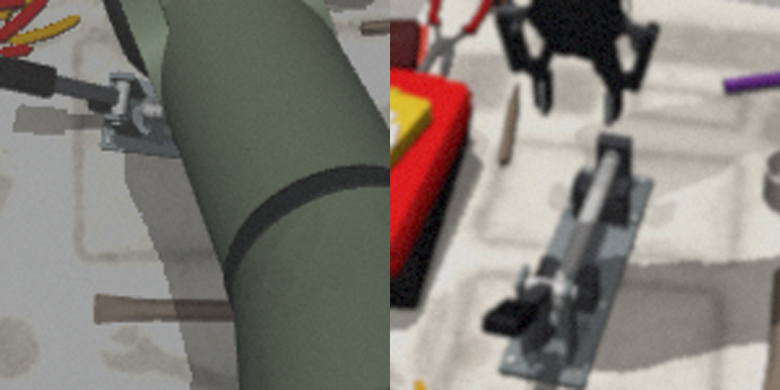

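The picture shows the shaft lying level in both Vs (side crop from (600,160) to (565,275)), between the end stop and plunger, with the handle still up. Next is the press.

To row units: 20.7 cm is 0.414, 2.3 cm is 0.046.

jog_arm([
  [0,0.01,0.08,0.02,0,0,0],
  [0,0.02,0.16,0.03,0,0,0],
  [0,0.03,0.24,0.03,0,0,0],
  [0,0.04,0.32,0.03,0,0,0],
  [0,0.044,0.38,0.03,0,0,0],
  [0,0.046,0.414,0.03,0,0,0],
  [0,0.046,0.414,0.03,0,0,0],
  [0,0.046,0.414,0.03,0,0,0],
])

```text
t: 10.2
eef_pos: [0.6102, 0.2518, 0.3732]
orientation: [0.746, 0.666, -0.001, 0.0]
ft_force: [1.5, -0.2, -1.0]
finger_gap: 0.004
finger_force: 0.0
```

To row units: -4.5 cm is -0.09, -1.5 cm is -0.03.

jog_arm([
  [0,0,0,-0.03,0,0,0],
  [0,0,0,-0.05,0,0,0],
  [0,0,0,-0.07,0,0,0],
  [0,0,0,-0.09,0,0,0],
  [0,0,0,-0.09,0,0,0],
])

```text
t: 10.7
eef_pos: [0.61, 0.2522, 0.3275]
orientation: [0.746, 0.666, -0.001, -0.0]
ft_force: [-0.4, -1.9, 1.0]
finger_gap: -0.002
finger_force: 0.9
```

jog_arm([
  [0,0,0.002,-0.016,0,0,0],
  [0,0,0.004,-0.032,0,0,0],
  [0,0,0.006,-0.048,0,0,0],
  [0,0.002,0.008,-0.064,0,0,0],
  [0,0.002,0.01,-0.076,0,0,0],
  [0,0.002,0.012,-0.084,0,0,0],
  [0,0.002,0.012,-0.084,0,0,0],
])

```text
t: 11.4
eef_pos: [0.6112, 0.2589, 0.2867]
orientation: [0.746, 0.666, 0.0, -0.0]
ft_force: [-1.1, 1.5, 6.5]
finger_gap: 0.001
finger_force: 3.0
```

To row units: -0.8 cm is -0.016, -0.6 cm is -0.012.

jog_arm([
  [0,0,0,-0.006,0,0,0],
  [0,0,0.002,-0.012,0,0,0],
  [0,0,0.002,-0.016,0,0,0],
  [0,0,0.002,-0.016,0,0,0],
  [0,0,0.002,-0.016,0,0,0],
])

```text
t: 11.9
eef_pos: [0.6113, 0.2599, 0.2794]
orientation: [0.746, 0.666, 0.0, 0.0]
ft_force: [-0.9, 1.5, 8.7]
finger_gap: -0.001
finger_force: 4.1
```

```bash
cat >> m.py <<'E'
for cam in("top","side"):
    P=cloud(arm.grab_frame(cam)).reshape(-1,3);L=np.c_[(P[:,:2]-O)@v,(P[:,:2]-O)@u,P[:,2]]
    for lo in np.arange(.14,.27,.01):
        w=L[(L[:,1]>=lo)&(L[:,1]<lo+.01)&(abs(L[:,0])<.014)&(L[:,2]>.05)&(L[:,2]<.2)]
        if len(w):print(cam,round(lo,2),len(w),np.percentile(w[:,2],[25,50,75,100]))
E
python3 m.py c.png
```

```text
top 0.72 502
-0.1 19 -0.0017 -0.0978 -0.091 0.0637
-0.09 24 -0.0017 -0.0898 -0.0804 0.0643
-0.08 26 -0.0017 -0.0792 -0.07 0.0663
-0.07 22 -0.001 -0.0697 -0.0603 1.1901
-0.06 26 -0.0005 -0.06 -0.0505 0.0641
-0.05 24 -0.0021 -0.0496 -0.0401 0.0635
-0.04 24 -0.0015 -0.0398 -0.0302 0.0633
-0.03 25 -0.0007 -0.0298 -0.0208 0.0626
-0.02 25 -0.0017 -0.0197 -0.0102 0.0657
-0.01 26 -0.0014 -0.0098 -0.0004 0.0627
-0.0 22 0.0009 0.0002 0.0097 0.0636
0.01 25 -0.0006 0.0102 0.0198 0.064
0.02 26 -0.0016 0.0209 0.03 0.0634
0.03 21 -0.0003 0.0307 0.0396 0.0644
0.04 28 -0.0007 0.0401 0.0494 0.0648
0.05 27 -0.002 0.0507 0.06 0.0633
0.06 28 -0.0008 0.0602 0.0697 0.0638
0.07 28 -0.0013 0.0701 0.0796 0.0662
0.08 29 -0.0018 0.0802 0.0899 0.0652
0.09 26 -0.0015 0.0906 0.0998 0.0652
side 0.69 313
-0.1 9 -0.0013 -0.0957 -0.0902 0.0595
-0.09 17 -0.002 -0.0898 -0.0802 0.0598
-0.08 14 -0.0012 -0.0791 -0.0711 0.0607
-0.07 15 -0.0011 -0.0674 -0.0607 0.0615
-0.06 18 -0.001 -0.0591 -0.0504 0.061
-0.05 16 -0.0017 -0.0491 -0.0402 0.0602
-0.04 16 -0.0019 -0.0393 -0.0303 0.0615
-0.03 17 -0.0004 -0.0288 -0.0212 0.0628
-0
[... 1175 characters left out ...]
76 0.0801 0.0899 0.0596
0.09 31 -0.0286 0.0901 0.0994 0.0133
0.1 30 -0.0295 0.1002 0.1086 0.0119
0.11 58 -0.0226 0.1103 0.1199 0.1092
0.12 90 -0.022 0.12 0.1298 0.1113
12.1 [0.6113 0.2599 0.2795] [0.746  0.6659 0.0004 0.0001] local 0.00041236933796087033 0.22220604364548963
side 0.14 4 [0.0947 0.0971 0.0996 0.101 ]
side 0.15 7 [0.0992 0.101  0.1014 0.1026]
side 0.16 6 [0.1012 0.1019 0.1026 0.1038]
side 0.19 1 [0.1044 0.1044 0.1044 0.1044]
side 0.2 16 [0.0984 0.1027 0.104  0.1077]
side 0.21 24 [0.1039 0.1206 0.1555 0.1615]
side 0.22 99 [0.1131 0.1255 0.1368 0.174 ]
side 0.23 329 [0.1197 0.1543 0.1809 0.1998]
side 0.24 62 [0.1053 0.1063 0.107  0.1998]
side 0.25 81 [0.0991 0.1039 0.1054 0.1094]
```

View pics/c.png

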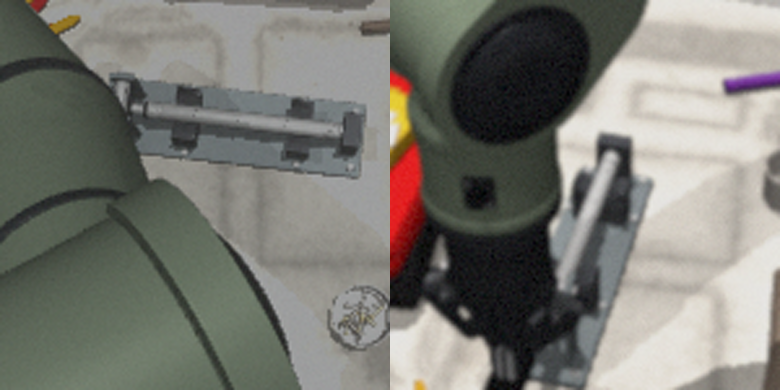

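jog_arm([
  [0,0,0,-0.002,0,0,0],
  [0,0,0,-0.004,0,0,0],
  [0,0,0,-0.006,0,0,0],
  [0,0,0,-0.006,0,0,0],
  [0,0,0,-0.006,0,0,0],
])

```text
t: 12.7
eef_pos: [0.6113, 0.2601, 0.2767]
orientation: [0.746, 0.666, 0.001, 0.0]
ft_force: [-1.5, 2.8, 10.5]
finger_gap: 0.0
finger_force: 5.4
```

```bash
python3 m.py d.png | grep -vE '^-?0'
python3 - <<'E'
from bench import arm
print(arm.sense()["ft_force"])
E
```

```text
top 0.61 494
side 0.6 307
side 0.45 2050
12.9 [0.6113 0.2601 0.2767] [0.746  0.6659 0.0006 0.    ] local 0.0003861879806457795 0.22234964552310452
side 0.14 2 [0.0939 0.0944 0.0948 0.0953]
side 0.15 6 [0.0972 0.099  0.0997 0.1011]
side 0.16 8 [0.1008 0.1014 0.1022 0.1031]
side 0.19 1 [0.0991 0.0991 0.0991 0.0991]
side 0.2 14 [0.1002 0.102  0.1038 0.152 ]
side 0.21 30 [0.0999 0.115  0.1528 0.1583]
side 0.22 91 [0.1094 0.1232 0.1353 0.1743]
side 0.23 340 [0.1182 0.1503 0.1787 0.1997]
side 0.24 68 [0.1021 0.1032 0.1048 0.1997]
side 0.25 84 [0.0958 0.0995 0.1019 0.1054]
[-1.12732935  2.71406422 10.61846901]
```

```bash
python3 -c "
from bench import arm
print(arm.hand_in())"
```

```text
the job is handed in; nothing more can be done
None
```

I laid the steel shaft level in both V-blocks with the handle up, then pressed the handle level (about 10.6 N) so the shaft sits home against the end stop, and handed in at about 13 s still holding it; no verdict was shown.

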